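# Fit the stop bar and press a tenon block into the jig corner

### The arm

A 6-joint arm with a two-finger parallel gripper is mounted at the origin on the work surface. World frame = base frame: x ahead of the robot, y to its left, z up, the work surface at z = 0. Lengths are in m, angles in rad, forces in N, time in s.
With the tool pointing down it reaches from about 0.375 to 0.9 m from the base axis. Payload 3.1 kg.
Tool frame: the origin (TCP) lies at the very end of the fingers, on their centre line; the grasp point (between the pads) lies 19 mm behind it; z points along the fingers, y is the line along which they close (so a half turn about z gives the same grasp; the last joint's range is limited). The gripper opens to 87 mm and grips with 3 to 60 N. Pads are 19 mm wide; open, the fingers measure 117 mm over their backs; the gripper's body (75 mm by 190 mm) begins 51 mm behind the grasp point.
Start: joints at [1.089, 0.527, 1.433, -0, 1.181, -0.178], TCP at [0.186, 0.597, 0.223] pointing down, gripper open.
Joint ranges: [-3.08, 3.08], [-0.75, 2.2], [0.22, 2.44], [-1.43, 4.57], [0, 2.65], [-2.85, 2.85]. Speed limits (rad/s): [2.79, 2.79, 3.14, 3.14, 3.14, 3.14].

### API

Orientations are given as a unit quaternion [x, y, z, w].
In Python, from rig import robot gives the robot as it stands. The module is installed in compiled form; this text tells all that it offers.
- The arm moves only by the tool servo_tool, never from a script. Its argument "rows" is one flat list of numbers, 5 for each row, row after row: the closure, from -1 (fully open) to 1 (shut), so that 0 is half open, then the shift along the tool's x, y, z in m, then the turn about the tool's z in degrees. A call has 1 to 5 rows; each row shifts and turns the commanded pose from where the row before left it, along the tool's axes as they then stand; what a row does not reach is not made up. A row lasts 1/12 s, in which the tool goes at most 41.7 mm and 7.16 degrees, less where a joint would pass 70% of its speed; a pose out of reach is approached as far as the arm can. A call with a gripper value outside its range is refused whole. The fingers move at their own pace and stop on an object; "newtons" is the grip in N (left out, the last holds). Time passes only in rows, so rows that do not move let the fingers close. It gives the time, the measured TCP pose, the force, the opening and the grip force at its end, in the units of the state.
- robot.get_obs(): the state, without advancing time (a new reading comes with each control period).
- robot.camera(name): name is "scene" or "top"; returns a dict with "pixels" (400x640x3 uint8, red, green, blue), "intrinsics" (3x3 intrinsics, pixels), "dist" ([k1, k2, p1, p2, k3] as OpenCV has them; the pictures are not rectified), "rvec" (rotation vector, rad) and "tvec" (3), from world to camera coordinates, as OpenCV has them. Camera axes: x right, y down, z forward; pixel columns grow to the right and rows downward; lengths in m; the calibration is good to about 2 mm. A picture is of the moment at which its call begins. There is no depth.
- robot.hand_in(): hands the job in; it is judged then, once.
Trained networks look in a picture, given as the dict that the camera call returned (one of the last four; its "shot" number tells which), for a name from the list of things; names that differ only in an ending like _2 or _b are one class to them, and where a whole thing is asked for, a point or a joint stands for the part that bears it (a point fixed in the world has none). Each returns a list of dicts, best first, with "score" (0 to 1); they miss things now and then, are a little off and sometimes report something else, mostly with a low value. They report only what shows in the picture. A call takes as long as a camera call. They do not tell look-alikes from the thing itself.
- robot.spot_in(picture, query): "at" ([x, y, z] in m, in world coordinates, good to about 4 mm: the middle of the surface that is visible of it).
- robot.outline_of(picture, query): "region" (400x640 bool, what is visible of it).
- robot.place_of(picture, query): "at" ([x, y, z] in m, in world coordinates, good to about 4 mm: a listed point, or the origin of a listed thing).
The state is a dict: "time": time; "q": joint angles; "joint_velocities": joint speeds; "joint_torque": joint torques, N m; "position": TCP position; "tool_rot": TCP orientation; "ft_force": force on the tool from outside, world axes, zero at the start; "moment": the same for the moment, N m; "grip_width": finger opening in m; "grip_force": force on a finger pad.
Only numpy, scipy, OpenCV 4.12 (cv2) and the standard library are available. Lean on these libraries where they do the work, as an engineer would, in place of code of your own. Each camera call takes 0.05 s, during which the arm holds its last target. There are 200 camera calls.

### The job

Fit the loose wooden stop bar over the two dowel pegs of the jig board so that it sits fully down on the board, and let go of it. Then set the tenon block flat on the board, tenon up, and push it into the corner so that one side bears flat against the fixed fence and the neighbouring side flat against the stop bar. Finish while holding it there with the fingers, still pushing it firmly against both fence and bar (about 8 N on each), and leave the mallet, the tray of sticks and the tape roll alone.

Things in the scene. Friction and masses are not known exactly. Their poses are not given: they have to be found in the camera images.
- jig: Plywood jig board fixed to the bench, 240 x 240 mm, 18 mm thick. Origin: centre of its underside, on the bench; z up. It does not move. The fixed fence runs along its +x edge (away from the robot, turned by at most 0.3 rad). Two dark wooden pegs, 10 mm diameter and 24 mm high above the board (the top 10 mm taper to 5 mm diameter), stand up from it at jig x = -45 and x = +55 mm, both at jig y = +75 mm.
- fence: Fixed wooden fence on the jig board, 30 mm thick (x), 240 mm long (y), 28 mm high. Origin: centre of its underside, on the board's top; axes as the jig's. Its face towards the robot (-x) is at jig x = +90 mm. Board, fence, bar and block are waxed and slide easily on each other (friction about 0.2).
- seat (a point): Point on the board's top midway between the two pegs (jig x = +5, y = +75, z = +18 mm), axes as the jig's: the stop bar's origin belongs here, its x along the jig's x, either way round.
- corner (a point): Point on the board's top (z = 18 mm above the bench) in the working corner: x on the fence's face, y on the face that the seated stop bar turns to the block (jig x = +90, y = +58 mm); axes as the jig's. The corner is open towards -x and -y, so the block is pushed along +x and +y; pressed home, its origin is at about x = -35, y = -35, z = 0 mm from here. The bar's face may lie 1 to 2 mm either way, as the bar has play.
- stop: Loose pale wooden stop bar lying flat on the bench, 150 mm long (x), 34 mm wide (y), 28 mm high, about 110 g, with two 12 mm square holes right through from top to bottom at x = +50 and -50 mm (1 mm play round the pegs on every side). Origin: centre of its underside; z up. Both ways round and both sides are alike. The bar and the block start one on the left and one on the right of the jig.
- block: Loose pale wooden tenon block standing on the bench: a base 70 x 70 mm and 30 mm high, and on its top centre a tenon 46 mm (x) by 26 mm (y), from 30 to 72 mm high. About 100 to 200 g. Origin: centre of its underside; z up. Any two neighbouring base sides may go to the fence and the bar. It is easily held by the tenon, above the fence and bar (28 mm high).
- mallet: Wooden mallet, 240 mm long, lying on the far left of the bench; to be left alone.
- tray: Clear plastic tray with wooden sticks, 200 x 90 x 50 mm, on the far right of the bench; to be left alone.
- tape: Roll of brown paper tape standing flat, 100 mm diameter, 45 mm high, near left of the bench; to be left alone.
There are look-alikes about, which are no part of the job. Of the things shaped like the block, the wooden one is meant.

How it is judged:
By the outcome, as a careful person would: the job done as asked, in the order asked, and still so for the second after the job is handed in, while the arm keeps its last pose, push and grip.
It also fails if it takes over 67 s, if anything falls off the work surface, if the arm or the gripper's body presses on something with over 40 N, if the wrist force passes 120 N, or if a joint passes its speed limit or range.

## Working session

There is one attempt and no reset: what is moved stays moved. The work goes in short steps, Python scripts to look and compute and a tool call to move; the robot and the scene stay as the last step left them, time stands still between calls to the robot, and variables do not carry over. Pictures are saved under pics/ and viewed, at most 10 in all, crops included, and the job is handed in when it is done.

Besides the shell and the picture viewer there is one more tool, called after ">>>" in YAML: its name, and indented under it one key for each argument. servo_tool: Moves the arm, as the interface text tells. Its arguments: {"type":"object","properties":{"rows":{"type":"array","items":{"type":"number"}},"newtons":{"type":"number"}},"required":["rows"]}

```bash
mkdir -p pics; cat > h.py <<'E'
import numpy as np, cv2
from rig import robot
def save(p,name): cv2.imwrite('pics/'+name,p['pixels'][:,:,::-1])
def ray(p,uv):
    K,d=np.array(p['intrinsics'],float),np.array(p['dist'],float)
    n=cv2.undistortPoints(np.array(uv,float).reshape(-1,1,2),K,d).reshape(-1,2)
    R=cv2.Rodrigues(np.array(p['rvec'],float))[0]; t=np.array(p['tvec'],float).ravel()
    return -R.T@t,(np.c_[n,np.ones(len(n))])@R
def onz(p,uv,z):
    c,D=ray(p,uv); return c+D*((z-c[2])/D[:,2])[:,None]
def proj(p,P):
    return cv2.projectPoints(np.array(P,float).reshape(-1,1,3),np.array(p['rvec'],float),np.array(p['tvec'],float),np.array(p['intrinsics'],float),np.array(p['dist'],float))[0].reshape(-1,2)
E
python3 - <<'E'
from h import *
o=robot.get_obs(); print({k:np.round(v,3) for k,v in o.items()})
P={}
for c in("top","scene"):
    p=robot.camera(c); save(p,c+'0.png')
    cc,_=ray(p,[[320,200]]); print(c,cc.round(3))
    for q in("jig","fence","seat","corner","stop","block"):
        print(c,q,[(np.round(r['at'],3).tolist(),round(r['score'],2)) for r in robot.place_of(p,q)], [(proj(p,r['at']).round().tolist()) for r in robot.place_of(p,q)])
E
```

```text
{'time': np.float64(0.0), 'q': array([ 1.09 ,  0.528,  1.434, -0.   ,  1.181, -0.179]), 'joint_velocities': array([ 0.001,  0.001,  0.001,  0.001,  0.001, -0.001]), 'joint_torque': array([ -0.   , -44.004, -17.659,   0.063,   0.058,  -0.   ]), 'position': array([0.186, 0.596, 0.222]), 'tool_rot': array([ 0.151,  0.989, -0.001, -0.   ]), 'ft_force': array([0.128, 0.85 , 0.108]), 'moment': array([ 0.013, -0.015,  0.003]), 'grip_force': np.float64(0.0), 'grip_width': np.float64(0.087)}
top [0.383 0.045 1.231]
top jig [([0.551, 0.03, 0.001], 0.79)] [[[314.0, 201.0]]]
top fence [([0.657, 0.025, 0.015], 0.79)] [[[316.0, 168.0]]]
top seat [([0.557, 0.11, 0.017], 0.84), ([0.642, 0.088, 0.02], 0.58), ([0.538, 0.307, -0.002], 0.42), ([0.688, 0.386, -0.0], 0.19)] [[[289.0, 198.0]], [[297.0, 172.0]], [[228.0, 204.0]], [[206.0, 158.0]]]
top corner [([0.641, 0.084, 0.02], 0.74)] [[[298.0, 172.0]]]
top stop [([0.507, -0.305, 0.003], 0.77), ([0.552, 0.03, -0.001], 0.2)] [[[417.0, 216.0]], [[314.0, 201.0]]]
top block [([0.536, 0.306, -0.002], 0.69), ([0.519, 0.44, -0.0], 0.67), ([0.366, 0.232, 0.002], 0.6), ([0.789, 0.278, -0.002], 0.56)] [[[229.0, 204.0]], [[186.0, 209.0]], [[249.0, 258.0]], [[241.0, 129.0]]]
scene [ 0.854 -0.557  0.992]
scene jig [([0.554, 0.029, -0.003], 0.7)] [[[313.0, 205.0]]]
scene fence [([0.657, 0.025, 0.012], 0.85), ([0.669, -0.366, 0.001], 0.6)] [[[345.0, 217.0]], [[281.0, 347.0]]]
scene seat [([0.559, 0.103, 0.02], 0.66)] [[[326.0, 183.0]]]
scene corner [([0.644, 0.083, 0.02], 0.8)] [[[349.0, 198.0]]]
scene stop [([0.509, -0.304, 0.002], 0.79)] [[[238.0, 295.0]]]
scene block [([0.369, 0.232, -0.001], 0.91), ([0.535, 0.303, -0.003], 0.78), ([0.52, 0.442, -0.005], 0.72), ([0.787, 0.279, 0.002], 0.59)] [[[291.0, 138.0]], [[346.0, 141.0]], [[358.0, 113.0]], [[417.0, 172.0]]]
```

```bash
python3 - <<'E'
import cv2,numpy as np
a=cv2.imread('pics/top0.png');b=cv2.imread('pics/scene0.png')
A=cv2.resize(a[100:290,170:470],(800,507),interpolation=cv2.INTER_CUBIC);cv2.imwrite('pics/t1.png',A)
B=cv2.resize(b[90:320,200:440],None,fx=2.6,fy=2.6,interpolation=cv2.INTER_CUBIC);cv2.imwrite('pics/s1.png',B)
E
```

```text
(no output)
```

View pics/t1.png

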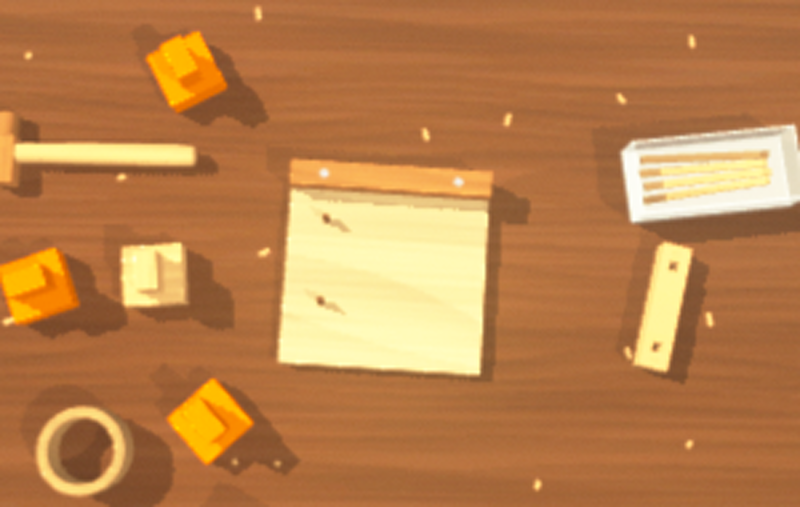

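View pics/s1.png

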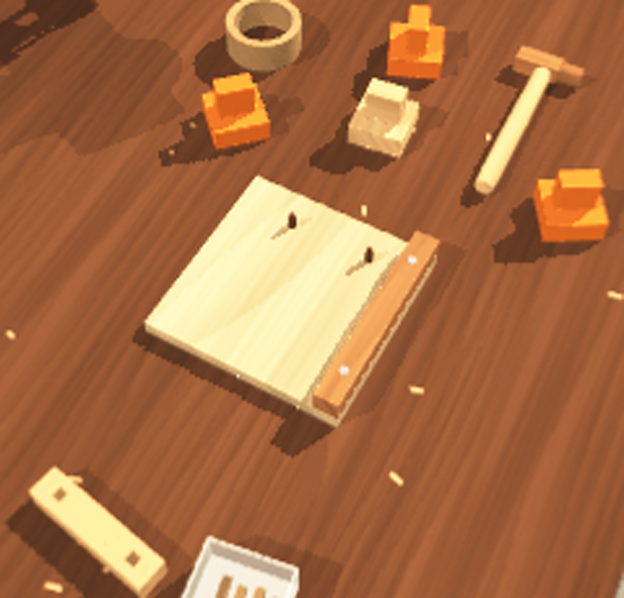

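The candidates shaped like the block are top px (186,209), (249,258), (241,129), all three orange plastic, and (229,204), which is pale wood. The last is the block meant, and the enlarged crops confirm it. The bar is at (417,216), and the dark pegs are at about (292,182) and (290,213). Next I fit the exact poses from the outlines.

```bash
cat >> h.py <<'E'
from scipy.optimize import minimize
def box(x0,x1,y0,y1,z0,z1): return np.array([[x,y,z] for x in(x0,x1) for y in(y0,y1) for z in(z0,z1)],float)/1000
BOX={'stop':[box(-75,75,-17,17,0,28)],'block':[box(-35,35,-35,35,0,30),box(-23,23,-13,13,30,72)],
 'jig':[box(-120,120,-120,120,0,18),box(90,120,-120,120,18,46)],'fence':[box(-15,15,-120,120,0,28)]}
def sil(p,name,x,y,yaw,z=0,S=6):
    m=np.zeros((400*S//2*2,640*S),np.uint8)
    c,s=np.cos(yaw),np.sin(yaw)
    for b in BOX[name]:
        w=b@np.array([[c,s,0],[-s,c,0],[0,0,1]])+[x,y,z]
        h=cv2.convexHull(((proj(p,w)+.5)*S-.5).astype(np.float32)).round().astype(np.int32)
        cv2.fillConvexPoly(m,h,1)
    return cv2.resize(m.astype(np.float32),(640,400),interpolation=cv2.INTER_AREA)
def fit(pm,name,x0,z=0):
    f=lambda v:sum(np.abs(sil(p,name,v[0]/100,v[1]/100,v[2]/10,z)-m).sum() for p,m in pm)
    v0=np.array([x0[0]*100,x0[1]*100,x0[2]*10])
    r=minimize(f,v0,method='Nelder-Mead',options=dict(initial_simplex=v0+np.vstack([np.zeros(3),np.diag([.8,.8,.8])]),xatol=.005,fatol=.05))
    return r.x/[100,100,10],r.fun,sum(m.sum() for _,m in pm)
def mask(p,q,near):
    rs=robot.outline_of(p,q); t=proj(p,near)[0]
    d=[np.hypot(*(np.argwhere(r['region'])[:,::-1].mean(0)-t)) for r in rs]
    return rs[int(np.argmin(d))]['region'].astype(np.float32)
E
python3 - <<'E'
from h import *
ps=[robot.camera("top"),robot.camera("scene")]
jm=[np.maximum(mask(p,'jig',[.552,.03,0]),mask(p,'fence',[.657,.025,.02])) for p in ps]
sm=[mask(p,'stop',[.508,-.304,.01]) for p in ps]; bm=[mask(p,'block',[.536,.305,.03]) for p in ps]
for n,ms,g,z in(('jig',jm,(.552,.03,-.05),0),('stop',sm,(.508,-.304,-.2),0),('block',bm,(.536,.305,0),0),('block',bm,(.536,.305,1.57),0)):
  for sel in((0,),(1,),(0,1)):
    print(n,sel,*[np.round(a,4) for a in fit([(ps[i],ms[i]) for i in sel],n,g,z)])
  if n=='jig': J=fit([(ps[i],ms[i]) for i in (0,1)],n,g)[0]
c,s=np.cos(J[2]),np.sin(J[2])
for p in ps:
  g=p['pixels'].astype(float).sum(2)
  for x in(-.045,.055):
    P=J[:2]+[c*x-s*.075,s*x+c*.075]
    for lab,z in(('tip',.042),('base',.018)): print(lab,P.round(4),proj(p,[*P,z]).round(1))
    u=proj(p,[*P,.03])[0].round().astype(int); print((g[u[1]-5:u[1]+6,u[0]-6:u[0]+7]).astype(int),u)
E
```

```text
jig (0,) [ 0.5526  0.0298 -0.0521] 113.4444 5796.0
jig (1,) [ 0.5506  0.031  -0.0514] 151.5278 5971.0
jig (0, 1) [ 0.5516  0.0302 -0.051 ] 289.9167 11767.0
stop (0,) [ 0.511  -0.3052 -0.2292] 63.6111 554.0
stop (1,) [ 0.5115 -0.3051 -0.2321] 54.7222 983.0
stop (0, 1) [ 0.5115 -0.3051 -0.2317] 119.0556 1537.0
block (0,) [0.5389 0.3054 0.0977] 26.5833 547.0
block (1,) [0.5371 0.3078 0.1145] 57.8333 522.0
block (0, 1) [0.5383 0.3053 0.1145] 90.6389 1069.0
block (0,) [0.5389 0.3054 1.6677] 26.5833 547.0
block (1,) [0.5358 0.3088 1.6739] 81.5833 522.0
block (0, 1) [0.5378 0.3057 1.6461] 121.8889 1069.0
tip [0.5105 0.1074] [[289.4 211.7]]
base [0.5105 0.1074] [[289.8 212.5]]
[[663 664 666 665 665 664 665 665 664 660 660 658 661]
 [643 643 664 663 663 668 665 667 664 667 664 667 666]
 [650 629 633 634 639 657 658 660 662 663 661 663 661]
 [660 636 629 626 620 620 620 652 659 661 662 661 659]
 [670 663 644 631 571 466 470 590 663 670 670 668 667]
 [674 673 668 655 572 392 363 502 661 671 670 672 676]
 [676 676 677 670 631 402 343 444 584 597 600 623 668]
 [678 677 678 677 660 582 513 538 554
[... 1560 characters left out ...]
] [312 174]
tip [0.6104 0.1023] [[341.9 184.9]]
base [0.6104 0.1023] [[341.4 189.7]]
[[687 690 679 669 668 670 675 672 669 668 669 670 677]
 [689 685 673 668 670 673 675 671 667 669 668 676 674]
 [688 674 669 669 669 629 626 668 667 669 673 673 677]
 [680 669 669 669 673 392 366 616 668 669 673 673 677]
 [671 667 669 673 615 231 194 521 667 669 670 677 643]
 [669 668 670 671 412 201 178 375 633 635 636 643 636]
 [668 670 670 669 344 193 168 409 622 625 631 634 670]
 [669 670 669 669 293 185 165 439 621 629 633 669 677]
 [670 670 552 547 328 184 160 525 624 666 670 677 670]
 [669 553 492 487 464 545 544 653 663 677 677 670 662]
 [550 494 484 487 648 657 657 670 673 677 677 666 663]] [342 187]
```

```bash
cat >> h.py <<'E'
def st():
    o=robot.get_obs(); q=o['tool_rot']
    from scipy.spatial.transform import Rotation as Ro
    R=Ro.from_quat(q).as_matrix()
    return np.array(o['position']),R,o
def plan(ways,pos=None,yaw=None,vmax=.040):
    "ways: (x,y,z,yaw deg of tool x); prints n rows x shift in tool axes, turn about tool z"
    p,R,o=st()
    if pos is None: pos=p
    if yaw is None: yaw=np.degrees(np.arctan2(R[1,0],R[0,0]))
    print('t',round(float(o['time']),2),'pos',pos.round(4),'yaw',round(yaw,2),'tilt',R[:,2].round(3),'w',round(float(o['grip_width']),4),'F',np.round(o['ft_force'],1))
    for x,y,z,a in ways:
        turn=-((a-yaw+180)%360-180)
        d=np.array([x,y,z])-pos
        n=int(max(np.ceil(np.linalg.norm(d)/vmax),np.ceil(abs(turn)/7),1))
        # turn done in its own rows first
        t=np.radians(a); X=np.array([np.cos(t),np.sin(t),0]);Y=np.array([np.sin(t),-np.cos(t),0])
        v=np.array([d@X,d@Y,-d[2]])*1000
        print('turn %.2f then shift mm %s : %d rows of %s'%(turn,v.round(1),n,(v/n).round(1)))
        pos=np.array([x,y,z]);yaw=a
E
python3 - <<'E'
from h import *
b=np.degrees(-.2317)+180
plan([(.46,.25,.22,b),(.5115,-.3051,.1,b),(.5115,-.3051,.004,b)])
E
```

```text
t 1.8 pos [0.1864 0.5966 0.2225] yaw 162.65 tilt [ 0.  0. -1.] w 0.0868 F [ 0.5  0.7 -1.1]
turn -4.08 then shift mm [-345.9 -274.5    2.5] : 12 rows of [-28.8 -22.9   0.2]
turn -0.00 then shift mm [-177.6 -528.4  120. ] : 15 rows of [-11.8 -35.2   8. ]
turn -0.00 then shift mm [ 0.  0. 96.] : 3 rows of [ 0.  0. 32.]
```

>>> servo_tool:
  rows: [-1,0,0,0,-4.08,-1,-0.0288,-0.0229,0,0,-1,-0.0288,-0.0229,0,0,-1,-0.0288,-0.0229,0,0,-1,-0.0288,-0.0229,0,0]
  newtons: 25

```text
time: 2.22
position: [0.2779, 0.4799, 0.2226]
tool_rot: [0.115, 0.993, 0.0, 0.0]
ft_force: [-0.9, -0.2, 0.3]
grip_width: 0.087
grip_force: 0.0
```

>>> servo_tool:
  rows: [-1,-0.0288,-0.0229,0,0,-1,-0.0288,-0.0229,0,0,-1,-0.0288,-0.0229,0,0,-1,-0.0288,-0.0229,0,0,-1,-0.0288,-0.0229,0,0]

```text
time: 2.63
position: [0.3922, 0.335, 0.2228]
tool_rot: [0.115, 0.993, 0.0, 0.0]
ft_force: [0.9, 1.2, -0.5]
grip_width: 0.087
grip_force: 0.0
```

>>> servo_tool:
  rows: [-1,-0.0288,-0.0229,0,0,-1,-0.0288,-0.0229,0,0,-1,-0.0288,-0.0229,0,0,-1,-0.0118,-0.0352,0.004,0,-1,-0.0118,-0.0352,0.004,0]

```text
time: 3.05
position: [0.4683, 0.1743, 0.2149]
tool_rot: [0.115, 0.993, 0.0, 0.001]
ft_force: [-0.2, -1.3, -0.3]
grip_width: 0.0872
grip_force: 0.0
```

>>> servo_tool:
  rows: [-1,-0.0118,-0.0352,0.004,0,-1,-0.0118,-0.0352,0.004,0,-1,-0.0118,-0.0352,0.004,0,-1,-0.0118,-0.0352,0.004,0,-1,-0.0118,-0.0352,0.004,0]

```text
time: 3.47
position: [0.4836, -0.0109, 0.1947]
tool_rot: [0.116, 0.993, -0.0, 0.0]
ft_force: [0.3, 1.6, 0.2]
grip_width: 0.0873
grip_force: 0.0
```

>>> servo_tool:
  rows: [-1,-0.0118,-0.0352,0.008,0,-1,-0.0118,-0.0352,0.008,0,-1,-0.0118,-0.0352,0.008,0,-1,-0.0118,-0.0352,0.008,0,-1,-0.0118,-0.0352,0.008,0]

```text
time: 3.88
position: [0.5005, -0.1959, 0.1543]
tool_rot: [0.116, 0.993, -0.0, 0.0]
ft_force: [1.8, -0.1, 0.8]
grip_width: 0.0868
grip_force: 0.0
```

>>> servo_tool:
  rows: [-1,-0.0118,-0.0352,0.008,0,-1,-0.0118,-0.0352,0.008,0,-1,-0.0118,-0.0352,0.008,0,-1,0,0,0,0]

```text
time: 4.22
position: [0.512, -0.3129, 0.1296]
tool_rot: [0.118, 0.993, -0.003, 0.002]
ft_force: [0.5, 0.6, 0.3]
grip_width: 0.0871
grip_force: 0.0
```

```bash
python3 - <<'E'
from h import *
b=np.degrees(-.2317)+180
plan([(.5115,-.3051,.04,b),(.5115,-.3051,.004,b)])
E
```

```text
t 4.22 pos [ 0.512  -0.3129  0.1296] yaw 166.45 tilt [ 0.003 -0.006 -1.   ] w 0.0871 F [0.5 0.6 0.3]
turn -0.27 then shift mm [ 2.2  7.4 89.6] : 3 rows of [ 0.7  2.5 29.9]
turn -0.00 then shift mm [ 0.  0. 36.] : 1 rows of [ 0.  0. 36.]
```

>>> servo_tool:
  rows: [-1,0,0,0.03,0,-1,0,0,0.03,0,-1,0,0,0.03,0,-1,0,0,0,0,-1,0,0,0,0]

```text
time: 4.63
position: [0.5097, -0.3036, 0.0394]
tool_rot: [0.115, 0.993, 0.001, -0.002]
ft_force: [1.0, -0.4, -0.5]
grip_width: 0.0869
grip_force: 0.0
```

```bash
python3 - <<'E'
from h import *
b=np.degrees(-.2317)+180
plan([(.5115,-.3051,.004,b)])
E
```

```text
t 4.63 pos [ 0.5097 -0.3036  0.0394] yaw 166.74 tilt [-0.003  0.003 -1.   ] w 0.0869 F [ 1.  -0.4 -0.5]
turn 0.02 then shift mm [-2.1 -1.  35.4] : 1 rows of [-2.1 -1.  35.4]
```

>>> servo_tool:
  rows: [-1,-0.001,-0.0005,0.018,0,-1,0,0,0.0175,0,-1,0,0,0,0,-1,0,0,0,0,-0.2,0,0,0,0]

```text
time: 5.05
position: [0.5127, -0.3062, 0.0071]
tool_rot: [0.115, 0.993, -0.001, 0.001]
ft_force: [-0.4, 0.4, 1.0]
grip_width: 0.0847
grip_force: 0.0
```

>>> servo_tool:
  rows: [1,0,0,0,0,1,0,0,0,0,1,0,0,0,0,1,0,0,0,0,1,0,0,0,0]

```text
time: 5.47
position: [0.5117, -0.3056, 0.0054]
tool_rot: [0.116, 0.993, -0.0, 0.0]
ft_force: [0.3, -0.1, 0.3]
grip_width: 0.0552
grip_force: 0.0
```

>>> servo_tool:
  rows: [1,0,0,0,0,1,0,0,0,0,1,0,0,0,0,1,0,0,0,0]

```text
time: 5.8
position: [0.5115, -0.3055, 0.005]
tool_rot: [0.116, 0.993, 0.0, -0.0]
ft_force: [-0.8, 0.4, 0.1]
grip_width: 0.0339
grip_force: 25.0
```

```bash
python3 - <<'E'
from h import *
a=180+np.degrees(-.051)
p,R,o=st(); print(p,o['grip_force'])
plan([(*p[:2],.11,166.72),(.5604,.1049,.11,a)])
E
```

```text
[ 0.51154473 -0.30546416  0.00496382] 24.98837366234511
t 5.8 pos [ 0.5115 -0.3055  0.005 ] yaw 166.73 tilt [-0.  0. -1.] w 0.0339 F [-0.8  0.4  0.1]
turn 0.01 then shift mm [   0.    0. -105.] : 3 rows of [  0.   0. -35.]
turn -10.36 then shift mm [-27.9 412.3  -0. ] : 11 rows of [-2.5 37.5 -0. ]
```

>>> servo_tool:
  rows: [1,0,0,-0.035,0,1,0,0,-0.035,0,1,0,0,-0.035,-5.18,1,0,0,0,-5.18,1,-0.0014,0.0203,0,0]

```text
time: 6.22
position: [0.5163, -0.2902, 0.1131]
tool_rot: [0.025, 1.0, -0.004, 0.004]
ft_force: [1.4, 0.4, -0.8]
grip_width: 0.0334
grip_force: 25.0
```

>>> servo_tool:
  rows: [1,-0.0025,0.036,0,0,1,-0.0025,0.036,0,0,1,-0.0025,0.036,0,0,1,-0.0025,0.036,0,0,1,-0.0025,0.036,0,0]

```text
time: 6.63
position: [0.5352, -0.1045, 0.1098]
tool_rot: [0.026, 1.0, 0.0, -0.0]
ft_force: [1.0, -1.5, -0.4]
grip_width: 0.0339
grip_force: 25.0
```

>>> servo_tool:
  rows: [1,-0.0025,0.036,0,0,1,-0.0025,0.036,0,0,1,-0.0025,0.036,0,0,1,-0.0025,0.036,0,0,1,-0.0025,0.036,0,0]

```text
time: 7.05
position: [0.5568, 0.0748, 0.1098]
tool_rot: [0.025, 1.0, -0.0, -0.0]
ft_force: [0.4, -0.6, -0.8]
grip_width: 0.0333
grip_force: 25.0
```

>>> servo_tool:
  rows: [1,-0.0015,0.022,0,0,1,0,0.01,0,0,1,0,0,0,0,1,0,0,0,0,1,0,0,0,0]

```text
time: 7.47
position: [0.5602, 0.1034, 0.1099]
tool_rot: [0.026, 1.0, -0.0, -0.0]
ft_force: [-0.2, -0.0, -1.6]
grip_width: 0.0336
grip_force: 25.0
```

>>> servo_tool:
  rows: [1,0,0,0,0,1,0,0,0,0]

```text
time: 7.63
position: [0.5604, 0.1033, 0.11]
tool_rot: [0.026, 1.0, -0.0, -0.0]
ft_force: [0.1, -0.2, -1.3]
grip_width: 0.0339
grip_force: 25.0
```

```bash
python3 - <<'E'
from h import *
a=180+np.degrees(-.051)
plan([(.5604,.1049,.07,a)])
ps=[robot.camera("top"),robot.camera("scene")]
for p in ps: print([(np.round(r['at'],3),round(r['score'],2)) for r in robot.place_of(p,'stop')])
B=[]
for k,p in enumerate(ps):
    m=robot.outline_of(p,'stop'); print([(r['score'],r['region'].sum(),np.argwhere(r['region']).mean(0)[::-1]) for r in m])
    if k: save(p,'sc2.png')
im=cv2.imread('pics/sc2.png'); cv2.imwrite('pics/sc2c.png',cv2.resize(im[110:250,240:420],None,fx=4,fy=4,interpolation=cv2.INTER_CUBIC))
E
```

```text
t 7.63 pos [0.5604 0.1033 0.11  ] yaw 176.96 tilt [-0. -0. -1.] w 0.0339 F [ 0.1 -0.2 -1.3]
turn -0.11 then shift mm [ 0.1  1.6 40. ] : 2 rows of [ 0.   0.8 20. ]
[]
[(array([0.558, 0.104, 0.104]), 0.93)]
[(0.63, np.int64(2903), array([331.79262832, 202.59076817]))]
[(0.91, np.int64(331), array([340.95770393, 167.42598187])), (0.75, np.int64(5883), array([312.89597144, 205.30256672]))]
```

View pics/sc2c.png

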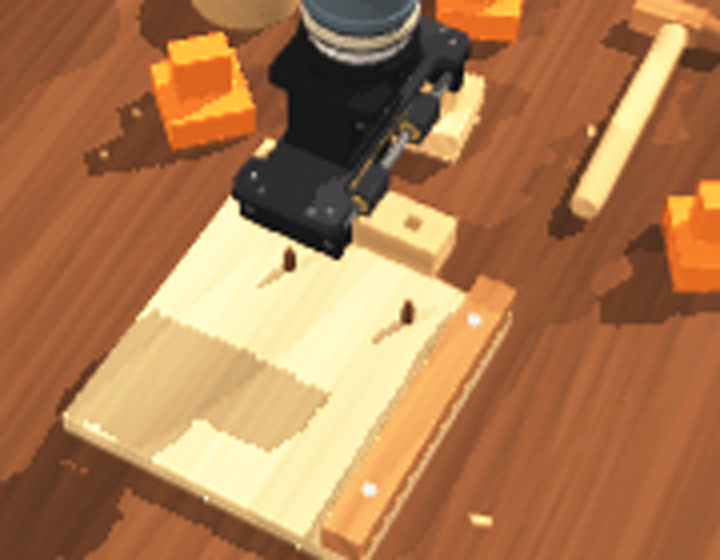

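Scene view: the bar is held over the pegs, its right hole at about px (343,165). The pegs are at (312,174) and (342,187). I lower the bar to just above the pegs and compare hole and peg in the same camera.

>>> servo_tool:
  rows: [1,0,0.0008,0.02,0,1,0,0.0008,0.02,0,1,0,0,0.018,0,1,0,0,0,0,1,0,0,0,0]

```text
time: 8.35
position: [0.5597, 0.1065, 0.0514]
tool_rot: [0.025, 1.0, -0.0, -0.001]
ft_force: [0.0, -0.6, -0.2]
grip_width: 0.0339
grip_force: 25.0
```

```bash
python3 - <<'E'
from h import *
a=180+np.degrees(-.051)
pos,R,o=st(); plan([(.5604,.1049,.023,a)])
p=robot.camera("scene")
yaw=np.arctan2(R[1,0],R[0,0])+np.pi
X=np.array([np.cos(yaw),np.sin(yaw),0])
H=pos+.05*X; H[2]=pos[2]-.005+.028
u=proj(p,H)[0]; print('pred hole',u, 'img')
c=u.round().astype(int); print(c); print(p['pixels'].astype(int).sum(2)[c[1]-6:c[1]+7,c[0]-7:c[0]+8])
m=[r['region'] for r in robot.outline_of(p,'stop')]; m=min(m,key=lambda z:z.sum()).astype(np.float32)
# compare visible outline with model silhouette: end edge
s=sil(p,'stop',pos[0],pos[1],yaw,pos[2]-.005)
ys,xs=np.where(m>0); ys2,xs2=np.where(s>.5); print('mask bbox',xs.min(),xs.max(),ys.min(),ys.max(),'model',xs2.min(),xs2.max(),ys2.min(),ys2.max())
im=p['pixels'][130:220,280:400,::-1]; cv2.imwrite('pics/a3.png',cv2.resize(im,None,fx=6,fy=6,interpolation=cv2.INTER_CUBIC))
E
```

```text
t 8.35 pos [0.5597 0.1065 0.0514] yaw 177.1 tilt [-0.002 -0.    -1.   ] w 0.0339 F [ 0.  -0.6 -0.2]
turn 0.02 then shift mm [-0.8 -1.5 28.4] : 1 rows of [-0.8 -1.5 28.4]
pred hole [342.55396965 177.63182655] img
[343 178]
[[648 648 648 648 648 562 387 285 286 292 301 299 292 291 286]
 [648 649 648 648 649 641 629 625 525 391 296 292 292 286 281]
 [648 648 649 648 649 649 650 649 638 629 563 395 293 283 275]
 [648 648 648 649 649 635 650 650 649 649 641 629 564 383 284]
 [648 649 649 649 636 497 510 561 621 649 649 649 642 629 580]
 [648 649 650 649 589 422 429 455 490 649 649 649 650 650 644]
 [648 649 649 647 510 407 410 418 599 648 644 642 645 649 649]
 [649 649 649 649 632 590 475 486 643 648 642 634 638 652 649]
 [621 650 649 649 650 644 634 633 648 643 638 631 647 654 642]
 [488 519 588 642 649 650 650 650 649 646 638 640 656 649 607]
 [423 435 471 508 551 621 649 649 649 649 646 649 652 628 561]
 [409 411 421 430 451 492 550 622 649 649 650 649 635 570 548]
 [414 404 407 407 417 426 449 492 552 621 649 649 588 551 550]]
mask bbox 305 352 158 190 model 302 353 158 190
```

View pics/a3.png

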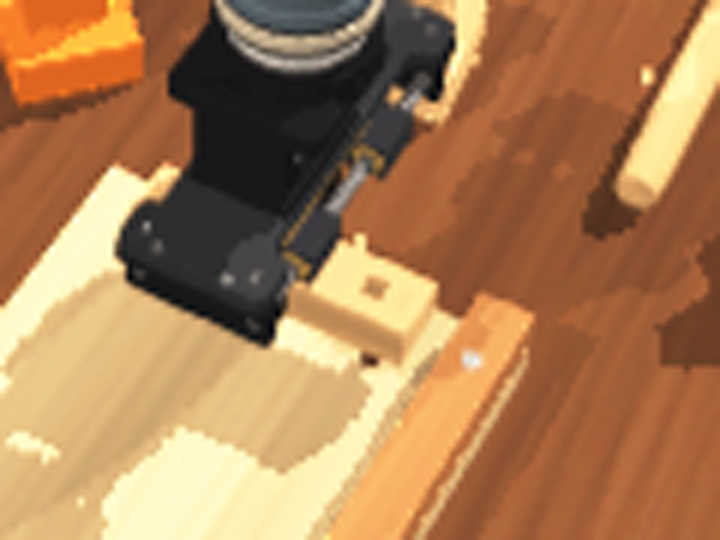

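The hole appears at (342,177), predicted (342.5,177.6), so the two agree within about 1 mm, well inside the taper. I descend, watching the force.

>>> servo_tool:
  rows: [1,0,0,0.006,0,1,0,0,0.005,0,1,0,0,0,0,1,0,0,0,0]

```text
time: 8.78
position: [0.5603, 0.1065, 0.041]
tool_rot: [0.025, 1.0, 0.0, -0.0]
ft_force: [-0.5, 0.4, -0.6]
grip_width: 0.0338
grip_force: 25.0
```

>>> servo_tool:
  rows: [1,0,0,0.003,0,1,0,0,0.003,0,1,0,0,0,0]

```text
time: 9.03
position: [0.5607, 0.1064, 0.0347]
tool_rot: [0.025, 1.0, -0.0, 0.0]
ft_force: [0.7, 0.6, -0.6]
grip_width: 0.0336
grip_force: 25.0
```

>>> servo_tool:
  rows: [1,0,-0.0005,0.003,0,1,0,0,0.003,0,1,0,0,0,0]

```text
time: 9.28
position: [0.5607, 0.1059, 0.0286]
tool_rot: [0.025, 1.0, 0.0, 0.0]
ft_force: [1.2, 0.6, -0.7]
grip_width: 0.034
grip_force: 25.0
```

>>> servo_tool:
  rows: [1,0,0,0.003,0,1,0,0,0.003,0,1,0,0,0,0]

```text
time: 9.53
position: [0.5607, 0.106, 0.0228]
tool_rot: [0.025, 1.0, 0.0, 0.0]
ft_force: [1.6, -0.6, -1.2]
grip_width: 0.0337
grip_force: 25.0
```

```bash
python3 - <<'E'
from h import *
plan([])
p=robot.camera("scene"); im=p['pixels'][130:220,280:400,::-1]; cv2.imwrite('pics/a4.png',cv2.resize(im,None,fx=6,fy=6,interpolation=cv2.INTER_CUBIC))
E
```

```text
t 9.53 pos [0.5607 0.106  0.0228] yaw 177.09 tilt [ 0.  0. -1.] w 0.0337 F [ 1.6 -0.6 -1.2]
```

View pics/a4.png

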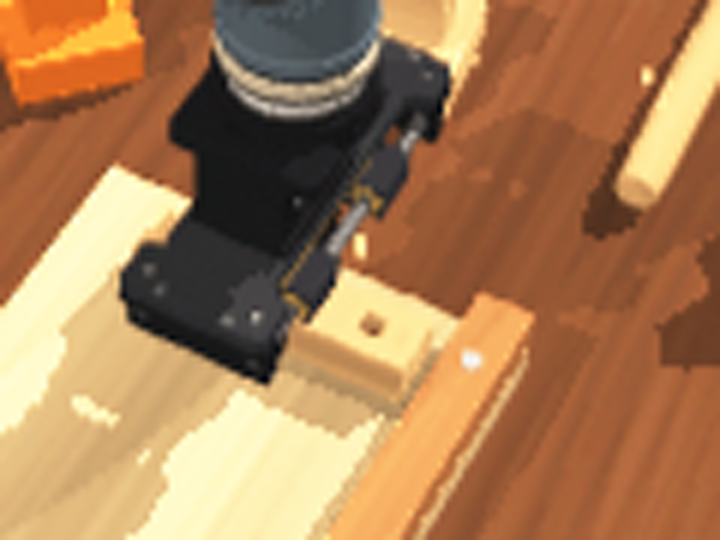

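The bar is down, with the peg showing in the hole at crop (372,323). I press it lightly, release, lift and go to the block.

>>> servo_tool:
  rows: [1,0,0,0.001,0,1,0,0,0,0,-1,0,0,0,0,-1,0,0,0,0,-1,0,0,0,0]

```text
time: 10.0
position: [0.5599, 0.106, 0.0219]
tool_rot: [0.025, 1.0, 0.0, -0.0]
ft_force: [0.4, -0.3, -0.5]
grip_width: 0.0466
grip_force: 0.0
```

>>> servo_tool:
  rows: [-1,0,0,0,0,-1,0,0,-0.01,0,-1,0,0,-0.035,0,-1,0,0,-0.04,0,-1,0,0,-0.03,0]

```text
time: 10.42
position: [0.5607, 0.106, 0.1396]
tool_rot: [0.025, 1.0, 0.0, 0.001]
ft_force: [1.2, -0.1, -0.0]
grip_width: 0.0793
grip_force: 0.0
```

```bash
python3 - <<'E'
from h import *
plan([(.5383,.3055,.135,186.),(.5383,.3055,.036,186.)])
E
```

```text
t 10.42 pos [0.5607 0.106  0.1396] yaw 177.09 tilt [ 0.001  0.    -1.   ] w 0.0793 F [ 1.2 -0.1 -0. ]
turn -8.91 then shift mm [  1.4 200.7   4.6] : 6 rows of [ 0.2 33.5  0.8]
turn -0.00 then shift mm [ 0.  0. 99.] : 3 rows of [ 0.  0. 33.]
```

>>> servo_tool:
  rows: [-1,0,0,0,-4.45,-1,0,0,0,-4.45,-1,0,0.0335,0,0,-1,0,0.0335,0,0,-1,0.0007,0.0335,0,0]

```text
time: 10.83
position: [0.5493, 0.2064, 0.138]
tool_rot: [-0.051, 0.999, 0.0, 0.0]
ft_force: [0.2, 0.1, 0.1]
grip_width: 0.0867
grip_force: 0.0
```

>>> servo_tool:
  rows: [-1,0.0007,0.0335,0,0,-1,0,0.0335,0,0,-1,0,0.022,0,0,-1,0,0.0112,0,0,-1,0,0,0,0]

```text
time: 11.25
position: [0.5375, 0.3076, 0.1375]
tool_rot: [-0.054, 0.999, 0.0, 0.0]
ft_force: [0.8, -0.2, -0.5]
grip_width: 0.0871
grip_force: 0.0
```

```bash
python3 - <<'E'
from h import *
plan([(.5383,.3055,.036,186.)])
p=robot.camera('scene'); t=robot.camera('top')
for c,q in((p,'s'),(t,'t')):
    m=mask(c,'stop',[.56,.105,.03]); print(q,fit([(c,m)],'stop',(.5605,.106,-.05),.018))
    r=robot.place_of(c,'stop'); print([(np.round(x['at'],3),x['score']) for x in r])
im=p['pixels'][100:220,280:400,::-1]; cv2.imwrite('pics/a5.png',cv2.resize(im,None,fx=5,fy=5,interpolation=cv2.INTER_CUBIC))
E
```

```text
t 11.25 pos [0.5375 0.3076 0.1375] yaw -173.82 tilt [ 0.001  0.001 -1.   ] w 0.0871 F [ 0.8 -0.2 -0.5]
turn 0.18 then shift mm [ -0.6  -2.2 101.5] : 3 rows of [-0.2 -0.7 33.8]
s (array([ 0.55935865,  0.10594121, -0.06717142]), np.float64(81.55555725097656), np.float32(686.0))
[(array([0.557, 0.109, 0.017]), 0.76), (array([ 0.69 ,  0.383, -0.   ]), 0.56)]
t (array([ 0.56013045,  0.10528289, -0.0470597 ]), np.float64(37.22222137451172), np.float32(536.0))
[(array([0.558, 0.109, 0.022]), 0.86)]
```

View pics/a5.png

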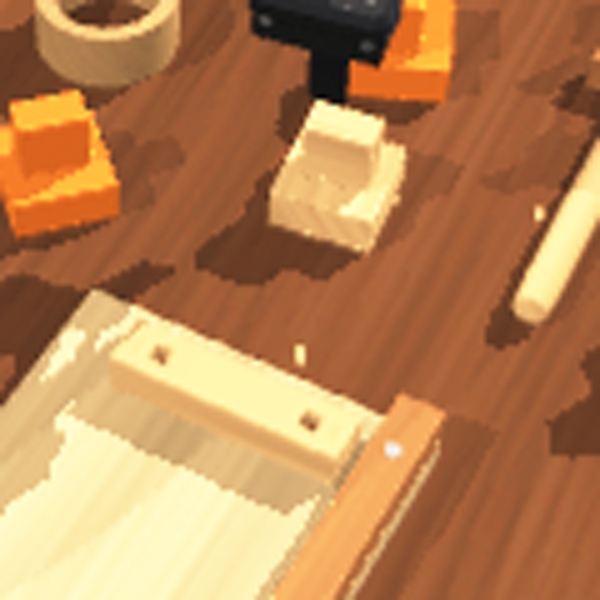

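The bar sits flat over both pegs, holes at crop (160,355) and (310,420). The pale block is at crop (335,175). I descend on the tenon.

>>> servo_tool:
  rows: [-1,0,-0.001,0.03,0,-1,0,-0.001,0.03,0,-1,0,0,0.03,0,-1,0,0,0.011,0,-1,0,0,0,0]

```text
time: 11.97
position: [0.5363, 0.3016, 0.0331]
tool_rot: [-0.052, 0.999, -0.001, -0.003]
ft_force: [0.8, -0.0, 0.4]
grip_width: 0.0868
grip_force: 0.0
```

>>> servo_tool:
  rows: [1,0,0,0,0,1,0,0,0,0,1,0,0,0,0,1,0,0,0,0,1,0,0,0,0]
  newtons: 35

```text
time: 12.38
position: [0.5391, 0.3038, 0.0374]
tool_rot: [-0.052, 0.999, 0.0, 0.001]
ft_force: [0.1, 0.0, 0.9]
grip_width: 0.0616
grip_force: 0.0
```

>>> servo_tool:
  rows: [1,0,0,0,0,1,0,0,0,0,1,0,0,0,0,1,0,0,0,0,1,0,0,0,0]

```text
time: 12.8
position: [0.5382, 0.3036, 0.036]
tool_rot: [-0.052, 0.999, 0.0, -0.0]
ft_force: [0.5, 2.0, 0.0]
grip_width: 0.0284
grip_force: 0.3
```

```bash
python3 - <<'E'
from h import *
pos,R,o=st(); print(o['grip_force'])
J=np.array([.5516,.0302]);c,s=np.cos(-.051),np.sin(-.051)
# block target in jig before pushing: 12 mm short of home on both
T=J+[c*.043-s*.011,s*.043+c*.011]; print(T)
a=180+np.degrees(-.051)
plan([(*pos[:2],.13,186.),(*T,.13,a),(*T,pos[2]+.021,a)])
E
```

```text
0.33581512743694475
[0.59510485 0.03899365]
t 12.8 pos [0.5382 0.3036 0.036 ] yaw -174.02 tilt [-0.  0. -1.] w 0.0284 F [0.5 2.  0. ]
turn -0.02 then shift mm [  0.   0. -94.] : 3 rows of [  0.    0.  -31.3]
turn 8.92 then shift mm [ -70.3 -261.3   -0. ] : 7 rows of [-10.  -37.3  -0. ]
turn -0.00 then shift mm [ 0.  0. 73.] : 2 rows of [ 0.   0.  36.5]
```

>>> servo_tool:
  rows: [1,0,0,0,0,1,0,0,0,0,1,0,0,0,0,1,0,0,-0.02,0,1,0,0,-0.03,0]

```text
time: 13.22
position: [0.5353, 0.3022, 0.083]
tool_rot: [-0.052, 0.999, -0.001, -0.004]
ft_force: [0.8, 0.7, -1.4]
grip_width: 0.026
grip_force: 35.0
```

>>> servo_tool:
  rows: [1,0,0,-0.03,0,1,0,0,-0.014,4.46,1,0,0,0,4.46,1,-0.005,-0.019,0,0,1,-0.01,-0.0375,0,0]

```text
time: 13.63
position: [0.5495, 0.249, 0.1303]
tool_rot: [0.023, 1.0, 0.001, 0.0]
ft_force: [0.8, -0.3, -1.7]
grip_width: 0.0259
grip_force: 35.0
```

>>> servo_tool:
  rows: [1,-0.01,-0.0375,0,0,1,-0.01,-0.0375,0,0,1,-0.01,-0.0375,0,0,1,-0.01,-0.0375,0,0,1,-0.01,-0.0345,0,0]

```text
time: 14.05
position: [0.5904, 0.0572, 0.1296]
tool_rot: [0.026, 1.0, -0.0, -0.001]
ft_force: [0.8, 1.2, -1.2]
grip_width: 0.0257
grip_force: 35.0
```

>>> servo_tool:
  rows: [1,-0.0053,-0.02,0,0,1,0,0,0.01,0,1,0,0,0.03,0,1,0,0,0.02,0,1,0,0,0,0]

```text
time: 14.47
position: [0.591, 0.0398, 0.0656]
tool_rot: [0.026, 1.0, 0.001, -0.005]
ft_force: [-0.9, 1.5, -1.7]
grip_width: 0.026
grip_force: 35.0
```

>>> servo_tool:
  rows: [1,0,0,0,0,1,0,0,0,0]

```text
time: 14.63
position: [0.5955, 0.0397, 0.0705]
tool_rot: [0.025, 1.0, -0.0, 0.0]
ft_force: [0.1, 0.1, -1.8]
grip_width: 0.0257
grip_force: 35.0
```

```bash
python3 - <<'E'
from h import *
a=180+np.degrees(-.051)
pos,R,o=st();print(o['grip_force'])
plan([(.5951,.039,.0545,a)])
yaw=np.arctan2(R[1,0],R[0,0])+np.pi
for n in('scene','top'):
    p=robot.camera(n); m=mask(p,'block',[*pos[:2],.06]); s=sil(p,'block',pos[0],pos[1],yaw,pos[2]-.036)
    bb=lambda k:[f(np.where(k>.5)[i]) for i in(1,0) for f in(np.min,np.max)]
    print(n,bb(m),bb(s),m.sum(),s.sum(), (m*(s<.3)).sum())
    if n=='scene': im=p['pixels'][130:250,280:400,::-1]; cv2.imwrite('pics/a6.png',cv2.resize(im,None,fx=5,fy=5,interpolation=cv2.INTER_CUBIC))
E
```

```text
34.995723562315106
t 14.63 pos [0.5955 0.0397 0.0705] yaw 177.11 tilt [ 0.001 -0.    -1.   ] w 0.0257 F [ 0.1  0.1 -1.8]
turn 0.03 then shift mm [ 0.3 -0.7 16. ] : 1 rows of [ 0.3 -0.7 16. ]
scene [np.int64(312), np.int64(344), np.int64(189), np.int64(213)] [np.int64(311), np.int64(345), np.int64(179), np.int64(214)] 299.0 755.55554 0.0
top [np.int64(226), np.int64(254), np.int64(113), np.int64(140)] [np.int64(300), np.int64(323), np.int64(173), np.int64(197)] 513.0 540.3333 513.0
```

View pics/a6.png

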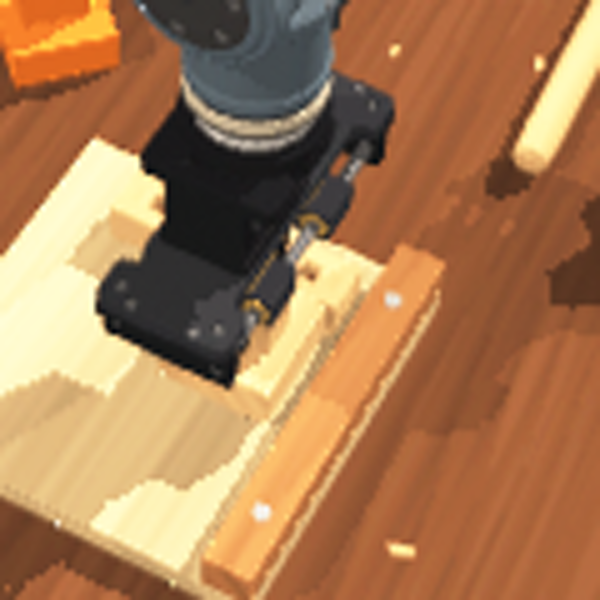

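The block is held upright 16 mm above the board, a little out from fence and bar. I lower it to the board.

>>> servo_tool:
  rows: [1,0,0,0.01,0,1,0,0,0.005,0,1,0,0,0,0,1,0,0,0.001,0,1,0,0,0,0]

```text
time: 15.25
position: [0.595, 0.0392, 0.054]
tool_rot: [0.026, 1.0, 0.0, -0.0]
ft_force: [-0.1, -0.7, -0.7]
grip_width: 0.0257
grip_force: 35.0
```

>>> servo_tool:
  rows: [1,0,0,0.001,0,1,0,0,0,0,1,0,0,0,0]

```text
time: 15.5
position: [0.5952, 0.0392, 0.0539]
tool_rot: [0.026, 1.0, -0.0, 0.0]
ft_force: [-2.0, 0.5, 4.2]
grip_width: 0.0259
grip_force: 35.0
```

```bash
python3 -c "
from h import *
plan([])"
```

```text
t 15.5 pos [0.5952 0.0392 0.0539] yaw 177.08 tilt [ 0. -0. -1.] w 0.0259 F [-2.   0.5  4.2]
```

>>> servo_tool:
  rows: [1,-0.004,0.004,0,0,1,-0.004,0.004,0,0,1,-0.001,0.001,0,0,1,0,0,0,0]

```text
time: 15.83
position: [0.606, 0.048, 0.0539]
tool_rot: [0.025, 1.0, -0.0, 0.001]
ft_force: [-0.4, 0.6, 6.0]
grip_width: 0.0256
grip_force: 35.0
```

>>> servo_tool:
  rows: [1,0,0.001,0,0,1,0,0.001,0,0,1,0,0,0,0,1,0,0,0,0]

```text
time: 16.17
position: [0.6061, 0.0496, 0.054]
tool_rot: [0.025, 1.0, -0.0, 0.001]
ft_force: [-0.9, -0.6, 4.7]
grip_width: 0.0258
grip_force: 35.0
```

>>> servo_tool:
  rows: [1,-0.001,0.001,0,0,1,-0.001,0,0,0,1,0,0,0,0,1,0,0,0,0]

```text
time: 16.5
position: [0.6074, 0.0507, 0.054]
tool_rot: [0.025, 1.0, -0.0, 0.001]
ft_force: [-1.5, -0.7, 7.5]
grip_width: 0.0256
grip_force: 35.0
```

>>> servo_tool:
  rows: [1,-0.001,0.001,0,0,1,0,0,0,0,1,0,0,0,0]

```text
time: 16.75
position: [0.6077, 0.0513, 0.054]
tool_rot: [0.025, 1.0, -0.0, -0.0]
ft_force: [-2.6, -1.8, 8.1]
grip_width: 0.0256
grip_force: 35.0
```

>>> servo_tool:
  rows: [1,-0.001,0.001,0,0,1,0,0,0,0,1,0,0,0,0]

```text
time: 17.0
position: [0.6077, 0.0519, 0.0539]
tool_rot: [0.025, 1.0, -0.001, -0.001]
ft_force: [-4.7, -2.7, 9.9]
grip_width: 0.026
grip_force: 35.0
```

```bash
python3 -c "
from h import *
plan([])"
```

```text
t 17.0 pos [0.6077 0.0519 0.0539] yaw 177.15 tilt [-0.003 -0.001 -1.   ] w 0.026 F [-4.7 -2.7  9.9]
```

>>> servo_tool:
  rows: [1,0,0.001,-0.0006,0,1,0,0,0,0,1,0,0,0,0]

```text
time: 17.25
position: [0.6078, 0.0522, 0.054]
tool_rot: [0.024, 1.0, -0.001, -0.001]
ft_force: [-4.3, -3.9, 6.8]
grip_width: 0.0253
grip_force: 35.0
```

>>> servo_tool:
  rows: [1,-0.0005,0.001,0,0,1,0,0,0,0,1,0,0,0,0]

```text
time: 17.5
position: [0.6078, 0.0523, 0.0541]
tool_rot: [0.024, 1.0, -0.002, -0.002]
ft_force: [-5.4, -7.4, 8.2]
grip_width: 0.0258
grip_force: 35.0
```

```bash
python3 -c "
from h import *
plan([])"
```

```text
t 17.5 pos [0.6078 0.0523 0.0541] yaw 177.22 tilt [-0.004 -0.004 -1.   ] w 0.0258 F [-5.4 -7.4  8.2]
```

>>> servo_tool:
  rows: [1,-0.0009,0.0004,-0.0003,0,1,0,0,0,0,1,0,0,0,0]

```text
time: 17.75
position: [0.6078, 0.0524, 0.0541]
tool_rot: [0.024, 1.0, -0.002, -0.003]
ft_force: [-6.4, -10.1, 7.5]
grip_width: 0.0259
grip_force: 35.0
```

```bash
python3 - <<'E'
from h import *
plan([])
F=[]; p=None
for i in range(6):
    p=robot.camera('scene'); F.append(robot.get_obs()['ft_force'])
print(np.mean(F,0),np.std(F,0), robot.get_obs()['moment'])
im=p['pixels'][130:250,280:400,::-1]; cv2.imwrite('pics/a7.png',cv2.resize(im,None,fx=5,fy=5,interpolation=cv2.INTER_CUBIC))
E
```

```text
t 17.75 pos [0.6078 0.0524 0.0541] yaw 177.23 tilt [-0.006 -0.004 -1.   ] w 0.0259 F [ -6.4 -10.1   7.5]
[-6.33826815 -8.72782989  7.43075646] [0.16546451 0.48755918 0.43386799] [-1.42332351  0.95233508  0.14223626]
```

View pics/a7.png

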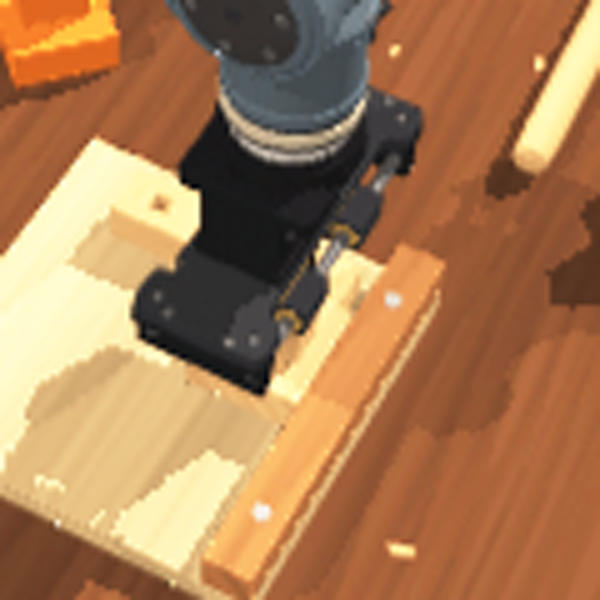

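>>> servo_tool:
  rows: [1,-0.0007,0,0,0,1,-0.0006,0,-0.0002,0,1,0,0,0,0,1,0,0,0,0]

```text
time: 18.38
position: [0.6078, 0.0524, 0.0542]
tool_rot: [0.024, 1.0, -0.002, -0.004]
ft_force: [-7.6, -8.6, 8.4]
grip_width: 0.0259
grip_force: 35.0
```

```bash
python3 - <<'E'
from h import *
plan([])
F=[]
for i in range(6):
    p=robot.camera('scene'); F.append(robot.get_obs()['ft_force'])
print(np.mean(F,0),np.std(F,0))
plan([])
E
```

```text
t 18.38 pos [0.6078 0.0524 0.0542] yaw 177.23 tilt [-0.009 -0.004 -1.   ] w 0.0259 F [-7.6 -8.6  8.4]
[-8.18353605 -8.78071042  8.72003774] [0.40458907 0.75051565 0.33410224]
t 18.68 pos [0.6078 0.0524 0.0542] yaw 177.22 tilt [-0.009 -0.004 -1.   ] w 0.0257 F [-8.6 -9.8  9.4]
```

Forces are about right, but the tool has tipped 0.5°. I ease the grip for a moment so the block settles flat in the pads, then grip again.

>>> servo_tool:
  rows: [1,0,0,0.0003,0,1,0,0,0,0,1,0,0,0,0,1,0,0,0,0]
  newtons: 13

```text
time: 19.02
position: [0.6081, 0.0523, 0.0539]
tool_rot: [0.024, 1.0, -0.002, -0.004]
ft_force: [-7.8, -7.7, 8.4]
grip_width: 0.0261
grip_force: 13.0
```

>>> servo_tool:
  rows: [1,0,0,0,0,1,0,0,0,0,1,0,0,0,0,1,0,0,0,0]
  newtons: 35

```text
time: 19.35
position: [0.6081, 0.0523, 0.0539]
tool_rot: [0.024, 1.0, -0.002, -0.004]
ft_force: [-7.1, -8.1, 9.0]
grip_width: 0.0259
grip_force: 35.0
```

```bash
python3 - <<'E'
from h import *
F=[]
for i in range(6):
    p=robot.camera('scene'); F.append(robot.get_obs()['ft_force'])
print(np.mean(F,0),np.std(F,0))
plan([])
E
```

```text
[-7.50359742 -8.42377213  8.5296115 ] [0.35166743 0.56761442 0.5614104 ]
t 19.65 pos [0.6081 0.0524 0.0539] yaw 177.2 tilt [-0.008 -0.004 -1.   ] w 0.0259 F [-7.2 -8.4  9.7]
```

>>> servo_tool:
  rows: [1,-0.0008,0.0002,0,0,1,0,0,0,0,1,0,0,0,0,1,0,0,0,0]

```text
time: 19.98
position: [0.6081, 0.0524, 0.0539]
tool_rot: [0.024, 1.0, -0.002, -0.005]
ft_force: [-8.5, -8.2, 9.4]
grip_width: 0.026
grip_force: 35.0
```

```bash
python3 - <<'E'
from h import *
F=[]
for i in range(6):
    p=robot.camera('top'); F.append(robot.get_obs()['ft_force'])
print(np.mean(F,0),np.std(F,0)); plan([])
m=[r['region'] for r in robot.outline_of(p,'stop')]; print([k.sum() for k in m])
s=robot.camera('scene')
for q in('stop','block'): print(q,[(np.round(r['at'],3),round(r['score'],2)) for r in robot.place_of(s,q)])
E
```

```text
[-9.08671028 -8.70748471  9.72456067] [0.37726984 0.84659319 0.56301963]
t 20.28 pos [0.6081 0.0524 0.0539] yaw 177.21 tilt [-0.01  -0.004 -1.   ] w 0.0255 F [-9.3 -7.7  9.3]
[]
stop [(array([0.557, 0.107, 0.02 ]), 0.49)]
block [(array([0.607, 0.054, 0.014]), 0.81), (array([0.787, 0.28 , 0.006]), 0.64), (array([ 0.37 ,  0.234, -0.   ]), 0.57)]
```

```bash
python3 -c "
from rig import robot
print(robot.hand_in())"
```

```text
the job is handed in; nothing more can be done
None
```

I seated the bar on both pegs and let it go, and handed the job in at about 20 s with the block gripped in the corner, pushing with about 9 N on each side; the tool leans about 0.6°, and I could not confirm from the images that the block is perfectly flat.

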